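Turn the magneto flywheel and slide the timing gauge into its notch

ROBOT

A 6-joint arm with a two-finger parallel gripper is mounted at the origin on the work surface. World frame = base frame: x ahead of the robot, y to its left, z up, the work surface at z = 0. Lengths are in mm, angles in rad, forces in N, time in s.
With the tool pointing down it reaches from about 275 to 850 mm from the base axis. Payload 19 kg.
Tool frame: the origin (TCP) lies midway between the tips of the shut fingers; the grasp point (between the pads) lies 19 mm behind it; z points along the fingers, y is the line along which they close (so a half turn about z gives the same grasp; the last joint's range is limited). The gripper opens to 85 mm and grips with 20 to 120 N. Pads are 22 mm wide; open, the fingers measure 114 mm over their backs; the gripper's body (76 mm by 85 mm) begins 54 mm behind the grasp point. The pads swing forward as they close: fully open they stand 13 mm farther back than shut.
Start: joints at [1.097, 0.15, 1.437, -0, 1.554, -0.134], TCP at [191.649, 542.089, 231.267] pointing down, gripper open.
Joint ranges: [-2.8, 2.8], [-0.68, 2.1], [0.12, 2.68], [-1.39, 4.53], [0.16, 2.79], [-2.81, 2.81]. Speed limits (rad/s): [1.89, 1.89, 2.22, 3.01, 3.01, 3.01].

INTERFACE

Orientations are given as a rotation vector (axis times angle).
In Python, from rig import env gives the robot as it stands.
- The arm moves only by the tool jog_arm, never from a script. Its argument "steps" is one flat list of numbers, 7 for each row, row after row: the shift along the tool's x, y, z in cm, then the turn, a rotation vector about the tool's x, y, z in degrees, then the closure, from 0 (fully open) to 1 (shut). In form: [x, y, z, ax, ay, az, gripper, x, y, z, ax, ay, az, gripper, ...]. A call has 1 to 8 rows; each row shifts and turns the commanded pose from where the row before left it, along the tool's axes as they then stand; what a row does not reach is not made up. A row lasts 1/12 s, in which the tool goes at most 41.7 mm and 7.16 degrees, less where a joint would pass 70% of its speed; a pose out of reach is approached as far as the arm can. A call with a gripper value outside its range is refused whole. The fingers move at their own pace and stop on an object; the grip force is fixed at half the most. Time passes only in rows, so rows that do not move let the fingers close. It gives the time, the measured TCP pose, the force, the opening and the grip force at its end, in the units of the state.
- env.state(): the state, without advancing time (a new reading comes with each control period).
- env.get_image(name): name is "side" or "top" or "wrist"; returns a dict with "img" (400x640x3 uint8, blue, green, red), "intrinsics" (3x3 intrinsics, pixels), "cam_to_world" (4x4, takes a point from camera to world coordinates). Camera axes: x right, y up, looking along -z (the intrinsics and any distortion apply to the point x, -y, -z); pixel columns grow to the right and rows downward; lengths in mm; the calibration is good to about 2 mm. A picture is of the moment at which its call begins. There is no depth.
- env.sign_off(): hands the job in; it is judged then, once.
The state is a dict: "time": time; "qpos": joint angles; "dq": joint speeds; "tau": joint torques, N m; "eef_pos": TCP position; "eef_rot": TCP orientation; "contact_force": force on the tool from outside, world axes, zero at the start; "moment": the same for the moment, N m; "finger_gap": finger opening in mm; "gripper_force": force on a finger pad.
Only numpy, scipy, OpenCV 4.12 (cv2) and the standard library are available. Lean on these libraries where they do the work, as an engineer would, in place of code of your own. Each camera call takes 0.05 s, during which the arm holds its last target. There are 200 camera calls.

TASK

Turn the flywheel of the scooter engine clockwise (seen from above) by pushing its fan vanes: let the notch in its rim pass the blue gauge guide once, go on for one more full turn, and stop it where the notch faces the guide for the second time. Then push the red tab of the gauge so that the steel blade slides into the notch until the tab stops against the guide. Leave the carburettor parts and the spray can where they are.

Things in the scene. Friction and masses are not known exactly. Their poses are not given: they have to be found in the camera images.
- engine: Grey aluminium engine crankcase, fixed, on an orange mat 290 x 390 mm. Origin on the table surface under the flywheel's axis; z up; +y points from that axis along the blue gauge guide, +x to the finned cylinder (fins 105 to 159 mm from the axis, top 89 mm above the table).
- guide_end (a point): Outer end of the blue guide's side walls, on its centre line, at floor level: 146 mm from the flywheel's axis, 66 mm above the table. The red tab stops against these walls. The guide is a channel along engine +y: floor from 90 to 202 mm from the axis, 24 mm wide; walls and a strap over the blade between 100 and 146 mm, up to 77 mm above the table.
- flywheel (a joint): Angle of the flywheel about its vertical axis, rad, growing clockwise seen from above and counting on past a turn. 0: the notch faces the guide (engine +y); 6.283: it faces it again one full turn later. It starts between -1.4 and -0.35, that is 20 to 80 degrees before the guide. Dry friction holds it where it is left (about 0.12 N m).
- axis_top (a point): Point on the flywheel's axis, 104 mm above the table. Dark steel disc, radius 85 mm, top face 78 mm above the table; hub radius 22 mm with a brass nut up to 100 mm; five upright radial aluminium fan vanes 72 degrees apart, 5 mm thick, 34 to 78 mm from the axis, 78 to 104 mm above the table. The notch lies midway between two vanes (vanes 36, 108, 180 degrees from it).
- notch (a point): Middle of the notch's mouth at the flywheel's rim, 85 mm from the axis, on the top face 78 mm above the table. The notch goes through the rim, 27 mm wide at the mouth narrowing to 18 mm, 17 mm deep; a yellow paint line on the disc leads to it from the hub.
- gauge: Loose gauge lying in the guide: steel blade 14 mm wide (10 mm at the tip), 4 mm thick, 79 mm long, with an upright red tab at its outer end. Origin on the underside of the blade's tip; its +y runs back along the blade to the tab. Starts with the tip 98 to 114 mm from the flywheel's axis; fully in, where the tab meets the guide's walls, the tip is 72 mm from the axis (13 mm inside the rim).
- tab (a point): Centre of the outer face of the red tab (the face to push, towards the flywheel). The tab is 30 mm wide, 6 mm thick, from 70 to 106 mm above the table; this point is 94 mm above the table, 80 mm from the blade's tip.
- carburettor: Bystander: aluminium carburettor, about 110 x 60 x 74 mm, on the mat at the engine's -y side; origin under its centre.
- throttle_slide: Bystander: upright steel cylinder, 26 mm across, 38 mm tall, on the mat; origin under it.
- cap: Bystander: dark steel cap, 42 mm across, 16 mm tall, on the mat; origin under it.
- spray_can: Bystander: black and red spray can, 66 mm across, 190 mm tall; origin under it.

How it is judged (in metres and radians):
On the way:
1. Gauge tip still at least 5 mm outside the rim; notch has passed the guide once clockwise and, one full turn later, stands still facing it within 0.08 rad (4.5 degrees) (value of joint flywheel between 6.2032 and 6.3632 rad and velocity of joint flywheel between -0.1 and 0.1 rad/s and y of gauge in the frame of engine above 0.09 m), for 0.2 s.
At the end, for the whole second after the job is handed in: Flywheel at rest after the full turn, notch facing the guide within 0.08 rad; gauge flat and at rest in its guide (within 6 mm sideways, 4 mm in height), blade at least 10 mm inside the rim, that is within 3 mm of fully home. No carburettor part or spray can moved over 30 mm (value of joint flywheel between 6.2032 and 6.3632 rad and y of gauge in the frame of engine below 0.075 m and x of gauge in the frame of engine between -0.006 and 0.006 m and z of gauge in the frame of engine between 0.062 and 0.07 m and linear speed of gauge below 0.02 m/s and velocity of joint flywheel between -0.1 and 0.1 rad/s); the robot touches nothing.
It fails at once if the carburettor, throttle slide, cap or spray can is moved more than 30 mm (distance of any of carburettor, throttle_slide, cap, spray_can from where it was at the start of the episode above 0.03 m).
It also fails if it takes over 64 s, if anything falls off the work surface, if the arm or the gripper's body presses on something with over 40 N, if the wrist force passes 120 N, or if a joint passes its speed limit or range.

## Working session

There is one attempt and no reset: what is moved stays moved. The work goes in short steps, Python scripts to look and compute and a tool call to move; the robot and the scene stay as the last step left them, time stands still between calls to the robot, and variables do not carry over. Pictures are saved under pics/ and viewed, at most 10 in all, crops included, and the job is handed in when it is done.

Besides the shell and the picture viewer there is one more tool, called after "Call:" as name(argument=value, ...), one argument or row to a line, values as JSON. jog_arm: Moves the arm, as the interface text tells. Its arguments: {"type":"object","properties":{"steps":{"type":"array"}},"required":["steps"]}

```bash
mkdir -p pics; ls
python3 - <<'E'
from rig import env
import cv2,numpy as np
s=env.state();print(s)
for n in("side","top"):
    d=env.get_image(n);cv2.imwrite(f"pics/{n}0.png",d["img"]);print(n,d["intrinsics"],d["cam_to_world"],[k for k in d])
E
```

```text
pics
{'time': 0.0, 'qpos': array([ 1.09701878e+00,  1.50967048e-01,  1.43799383e+00,  2.40748387e-07,
        1.55379451e+00, -1.34031873e-01]), 'dq': array([-2.92190424e-04,  1.26185892e-03,  3.71530589e-04,  5.71728063e-05,
       -1.28232691e-03,  1.52117526e-03]), 'tau': array([ 7.02812322e-04, -7.13052106e+01, -5.70879793e+01,  2.72090335e-05,
        8.49219592e-03, -1.48715020e-05]), 'eef_pos': array([191.54594768, 541.91105505, 230.7047738 ]), 'eef_rot': array([-5.31049353e-01, -3.09602978e+00,  1.74241745e-03]), 'contact_force': array([ 0.6997427 , -0.36964424,  0.50022681]), 'moment': array([-0.01341008, -0.03345401,  0.00488635]), 'gripper_force': 0.0, 'finger_gap': 85.19395933054047}
side [[400.10089497   0.         312.17268214]
 [  0.         400.10089497 206.54293066]
 [  0.           0.           1.        ]] [[ 7.70741269e-01  4.50533034e-01 -4.50530666e-01  2.11222342e+02]
 [-6.37008908e-01  5.59666308e-01 -5.30087988e-01 -4.00990149e+02]
 [ 1.33246849e-02  6.95552737e-01  7.18351476e-01  7.30517692e+02]
 [ 0.00000000e+00  0.00000000e+00  0.00000000e+00  1.00000000e+00]] ['img', 'intrinsics', 'cam_to_world']
top [[489.72596291   0.         315.30600064]
 [  0.         489.72596291 199.18694615]
 [  0.           0.           1.        ]] [[ 1.15800549e-02  9.91851997e-01 -1.26868118e-01  4.92064431e+02]
 [-9.99931561e-01  1.16978783e-02  1.83668110e-04  5.23782307e+01]
 [ 1.66625938e-03  1.26857308e-01  9.91919577e-01  1.20368827e+03]
 [ 0.00000000e+00  0.00000000e+00  0.00000000e+00  1.00000000e+00]] ['img', 'intrinsics', 'cam_to_world']
```

View pics/top0.png

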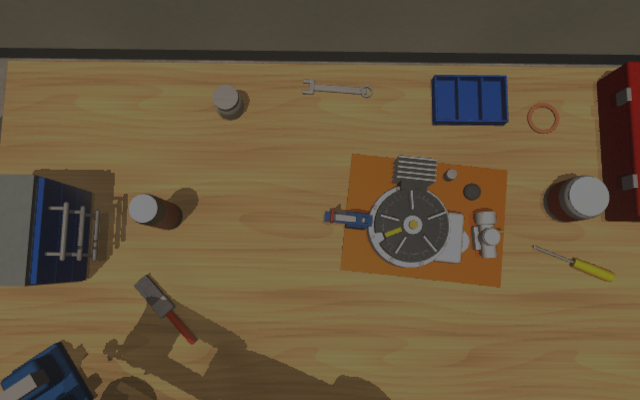

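View pics/side0.png

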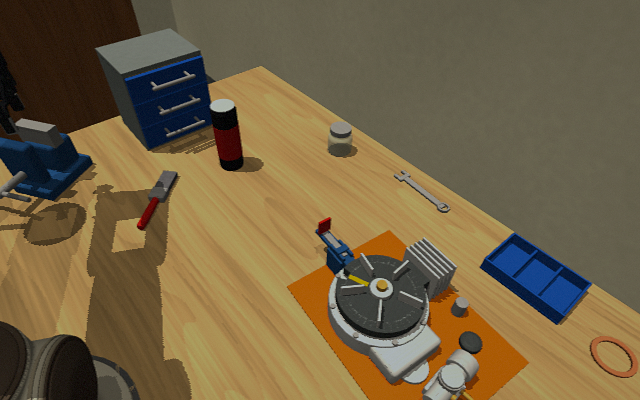

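Top view: the flywheel hub is at about (413,225), the blue guide and red tab are to its left (world +y, tab about (330,216)), and the notch's yellow line is at about (392,232), just before the guide. The side view shows the same layout, with the nut at about (382,286) and the tab at about (324,225). Next I'll measure these.

```bash
cat > h.py <<'E'
from rig import env
import cv2,numpy as np
def ray(d,p):
    K=np.array(d["intrinsics"]);T=np.array(d["cam_to_world"])
    v=np.linalg.inv(K)@[p[0],p[1],1.];v=T[:3,:3]@[v[0],-v[1],-v[2]];return T[:3,3],v/np.linalg.norm(v)
def plane(d,p,z):
    o,v=ray(d,p);return o+v*(z-o[2])/v[2]
def tri(d1,p1,d2,p2):
    (a,u),(b,w)=ray(d1,p1),ray(d2,p2)
    s=np.linalg.lstsq(np.c_[u,-w],b-a,rcond=None)[0];q,r=a+u*s[0],b+w*s[1]
    return (q+r)/2,np.linalg.norm(q-r)
def blobs(d,lo,hi,roi,amin=5):
    hsv=cv2.cvtColor(d["img"],cv2.COLOR_BGR2HSV);m=cv2.inRange(hsv,lo,hi)
    k=np.zeros_like(m);x0,y0,x1,y1=roi;k[y0:y1,x0:x1]=255;m&=k
    n,l,st,c=cv2.connectedComponentsWithStats(m)
    return [(c[i].round(2),st[i]) for i in range(1,n) if st[i][4]>=amin],l
E
python3 - <<'E'
from h import *
for n,roi,flyroi in(("top",(310,150,480,280),0),("side",(300,205,440,340),0)):
    d=env.get_image(n)
    for name,lo,hi in(("yel",(20,120,80),(35,255,255)),("red",(0,170,60),(5,255,255)),("red2",(174,150,60),(180,255,255)),("blue",(100,120,40),(125,255,255)),("bright",(0,0,120),(180,60,255))):
        print(n,name,[(c.tolist(),s.tolist()) for c,s in blobs(d,lo,hi,roi,6)[0]])
a=cv2.imread("pics/top0.png")[150:290,310:480];b=cv2.imread("pics/side0.png")[205:345,300:470]
cv2.imwrite("pics/c0.png",cv2.resize(np.hstack([a,b]),None,fx=2.35,fy=2.35,interpolation=cv2.INTER_CUBIC))
E
```

```text
top yel [([377.31, 151.31], [374, 150, 8, 4, 13]), ([313.67, 183.5], [312, 183, 5, 3, 6]), ([315.88, 188.38], [314, 187, 5, 3, 8]), ([412.87, 223.85], [409, 220, 9, 8, 52]), ([392.94, 231.62], [385, 227, 17, 10, 82])]
top red [([331.74, 214.52], [331, 209, 3, 13, 27])]
top red2 []
top blue [([352.12, 213.62], [350, 213, 6, 2, 8]), ([363.2, 219.44], [356, 214, 16, 12, 112]), ([351.0, 223.17], [349, 223, 5, 2, 6])]
top bright [([449.25, 175.12], [448, 174, 4, 3, 8]), ([380.68, 201.44], [371, 188, 25, 32, 121]), ([411.14, 193.86], [411, 191, 2, 6, 7]), ([412.0, 202.5], [412, 198, 1, 10, 10]), ([344.86, 217.64], [336, 215, 19, 6, 84]), ([452.55, 241.27], [422, 214, 47, 51, 899]), ([412.23, 224.13], [404, 216, 18, 17, 167]), ([386.83, 249.25], [369, 226, 51, 41, 328]), ([476.22, 238.48], [474, 227, 6, 23, 67]), ([400.59, 244.41], [396, 237, 10, 16, 17]), ([430.35, 244.06], [425, 237, 11, 14, 17])]
side yel [([309.19, 211.81], [303, 205, 14, 15, 27]), ([331.44, 215.73], [316, 205, 34, 27, 230]), ([337.95, 212.42], [328, 205, 22, 18, 43]), ([340.57, 208.67], [335, 205, 13, 10, 21]), ([376.7
[... 779 characters left out ...]
, ([332.1, 240.08], [324, 233, 17, 15, 98]), ([431.26, 244.28], [423, 237, 17, 16, 39]), ([429.19, 248.61], [419, 240, 21, 19, 54]), ([427.37, 253.34], [415, 242, 25, 24, 65]), ([425.49, 258.22], [411, 245, 29, 28, 79]), ([422.77, 262.4], [406, 247, 34, 32, 93]), ([344.09, 253.82], [342, 253, 5, 3, 11]), ([366.93, 261.07], [361, 253, 13, 17, 45]), ([400.98, 266.09], [394, 260, 15, 13, 47]), ([340.91, 274.37], [336, 269, 11, 10, 54]), ([342.55, 315.2], [329, 277, 50, 63, 507]), ([380.65, 288.11], [370, 278, 23, 20, 240]), ([351.75, 285.95], [341, 285, 23, 3, 44]), ([411.05, 296.09], [400, 291, 23, 11, 56]), ([422.46, 329.7], [394, 294, 46, 46, 403]), ([379.56, 310.02], [377, 299, 5, 22, 61])]
```

View pics/c0.png

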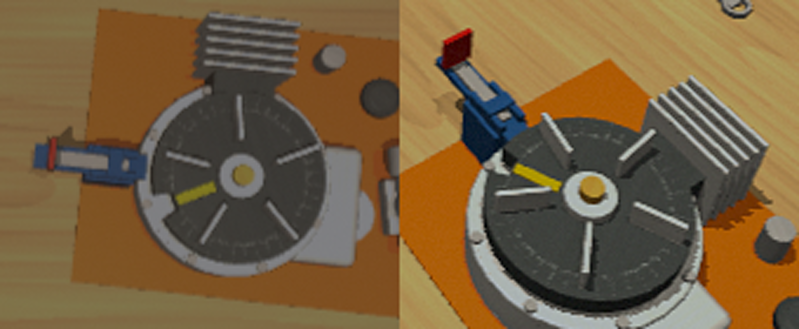

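The crop shows the guide, the tab, five vanes and the yellow line about 25–30° before the guide. Brass nut is at top (412.9,223.9) and side (381.5,284.2). Now the geometry.

Run:
```python
from h import *
t=env.get_image("top");s=env.get_image("side")
np.set_printoptions(precision=1,suppress=True)
ax,e=tri(t,(412.87,223.85),s,(381.53,284.21));print("nut",ax,e)
yl,e=tri(t,(392.94,231.62),s,(357.99,279.9));print("yel",yl,e,"r",np.linalg.norm((yl-ax)[:2]))
tb,e=tri(t,(331.74,214.52),s,(323.61,224.02));print("tab",tb,e)
print("tabtop@106", plane(t,(331.74,214.52),106),"r",np.linalg.norm((tb-ax)[:2]))
print("nut@100",plane(t,(412.87,223.85),100),plane(s,(381.53,284.21),100))
# mat orientation: orange rectangle
hsv=cv2.cvtColor(t["img"],cv2.COLOR_BGR2HSV);m=cv2.inRange(hsv,(5,190,80),(14,255,255));m[:140]=0;m[300:]=0;m[:,:330]=0;m[:,520:]=0
m=cv2.morphologyEx(m,cv2.MORPH_CLOSE,np.ones((5,5)))
c=max(cv2.findContours(m,0,2)[0],key=cv2.contourArea);r=cv2.minAreaRect(c);P=[plane(t,p,0)[:2] for p in cv2.boxPoints(r)]
print("mat",np.array(P),[np.linalg.norm(P[i]-P[i-1]) for i in range(4)],[np.degrees(np.arctan2(*(P[i]-P[i-1])[::-1])) for i in range(4)])
ang=lambda v:np.degrees(np.arctan2(v[1],v[0]))
print("ang tab",ang(tb-ax),"yel",ang(yl-ax))
```

```text
nut [ 580.2 -169.5   97.8] 0.8066005533974333
yel [ 563.1 -127.2   78.7] 0.5116987029464996 r 45.626538364948125
tab [598.8  14.8  91.4] 1.810158582442537
tabtop@106 [598.1  14.8 106. ] r 185.27568589220732
nut@100 [ 579.7 -168.8  100. ] [ 579.2 -170.6  100. ]
mat [[ 450.6 -214. ]
 [ 740.6 -238. ]
 [ 730.3 -425. ]
 [ 440.9 -395.4]] [np.float64(181.64388873018157), np.float64(291.00352315182937), np.float64(187.25213240475512), np.float64(290.92256628475883)] [np.float64(86.9506811983687), np.float64(-4.741510660583779), np.float64(-93.14138068451243), np.float64(174.1526839247351)]
ang tab 84.23023098924133 yel 111.89190982590026
```

Call:
jog_arm(
  steps=[0,0,0,0,0,-7,1,0,0,0,0,0,-7,1,-2.1,-2.9,0,0,0,0,1,-2.1,-2.9,0,0,0,0,1,-2.1,-2.9,0,0,0,0,1,-2.1,-2.9,0,0,0,0,1,-2.1,-2.9,0,0,0,0,1,-2.1,-2.9,0,0,0,0,1],
)

```text
time: 0.97
eef_pos: [300.9, 355.3, 231.3]
eef_rot: [0.149, 3.138, 0.0]
contact_force: [0.4, 1.0, -0.1]
finger_gap: -0.0
gripper_force: 0.0
```

Call:
jog_arm(
  steps=[-2.1,-2.9,0,0,0,0,1,-2.1,-2.9,0,0,0,0,1,-2.1,-2.9,0,0,0,0,1,-2.1,-2.9,0,0,0,0,1,-2.1,-2.9,0,0,0,0,1,-2.1,-2.9,0,0,0,0,1,-2.1,-2.9,0,0,0,0,1,-2.1,-2.9,0,0,0,0,1],
)

```text
time: 1.63
eef_pos: [446.1, 108.1, 231.5]
eef_rot: [0.15, 3.137, 0.0]
contact_force: [0.9, 0.6, -0.3]
finger_gap: 0.4
gripper_force: 0.0
```

Call:
jog_arm(
  steps=[-2.1,-2.9,0,0,0,0,1,-2.1,-2.9,0,0,0,0,1,-2.1,-2.9,0,0,0,0,1,-2.1,-2.9,0,0,0,0,1,-2.1,-2.9,0,0,0,0,1,-2.1,-2.9,0,0,0,0,1,0,0,0,0,0,0,1,0,0,0,0,0,0,1],
)

```text
time: 2.3
eef_pos: [554.8, -76.7, 230.6]
eef_rot: [-0.153, -3.137, -0.0]
contact_force: [-0.3, 0.1, 0.1]
finger_gap: -0.3
gripper_force: 0.0
```

Call:
jog_arm(
  steps=[-2.2,-2.9,0,0,0,0,1,-2.2,-2.9,0,0,0,0,1,-2.2,-2.9,0,0,0,0,1,-2.2,-3.0,0,0,0,0,1,0,0,3,0,0,0,1,0,0,3,0,0,0,1,0,0,3,0,0,0,1,0,0,0,0,0,0,1],
)

```text
time: 2.97
eef_pos: [628.6, -198.3, 135.3]
eef_rot: [-0.149, -3.13, -0.005]
contact_force: [-0.8, 0.8, -0.6]
finger_gap: -0.1
gripper_force: 0.0
```

Run:
```python
from h import *
w=env.get_image("wrist");t=env.get_image("top");print(env.state()["eef_pos"],w["cam_to_world"][:3,3])
cv2.imwrite("pics/w1.png",np.hstack([w["img"],cv2.resize(t["img"][140:300,310:480],None,fx=1,fy=400/160)[:, :160]]))
```

```text
[ 630.71421289 -199.22789424  141.83241542] [ 555.15204065 -191.29867165  279.79964143]
```

View pics/w1.png

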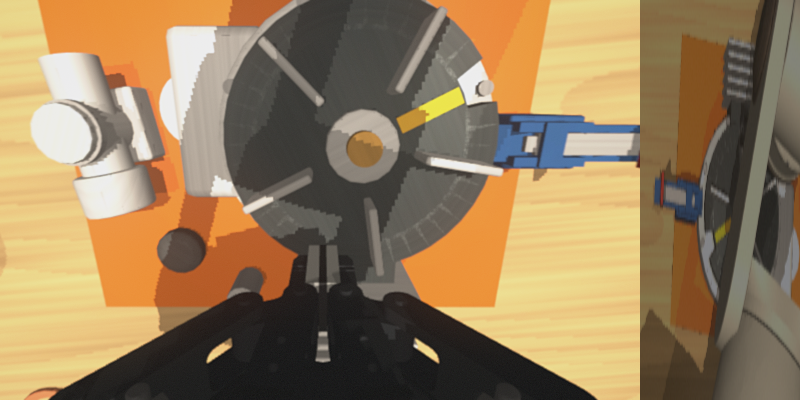

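The wrist view shows the nut at (364,148), the yellow line at (432,110), the guide at (540,140), and the shut fingers at (322,260) between two vanes. I'll check the axis from this view and plan the circle.

Run:
```python
from h import *
np.set_printoptions(precision=2,suppress=True)
w=env.get_image("wrist");t=w
for name,lo,hi in(("yel",(20,120,80),(35,255,255)),("brass",(12,120,60),(24,255,230)),("blue",(100,120,40),(125,255,255))):
    for c,s in blobs(w,lo,hi,(330,60,640,200),60)[0]: print(name,c,s,plane(w,c,78),plane(w,c,100))
A=np.array([579.8,-169.5]);y=np.radians(84.4)
ex=np.array([np.sin(y),-np.cos(y)]);ey=np.array([np.cos(y),np.sin(y)])
p=env.state()["eef_pos"];e=np.array([(p[:2]-A)@ex,(p[:2]-A)@ey]);print("engine",e,np.hypot(*e),np.degrees(np.arctan2(*e)))
a=np.radians(np.arange(116,167+351,10));P=60*np.c_[np.sin(a),np.cos(a)]
q=np.round((P-e)*[-1,1]/10,1);D=np.diff(np.r_[[[0,0]],q],axis=0)
for i,d in enumerate(D): print(i,np.degrees(a[i]).round(),d.round(1)+0.)
```

```text
yel [439.44  99.96] [414  83  48  35 745] [ 560.79 -118.98   78.  ] [ 560.31 -126.69  100.  ]
yel [411.18 115.32] [402 109  19  16  93] [ 568.4  -136.61   78.  ] [ 567.11 -142.46  100.  ]
brass [615.95  72.18] [592  68  48   9 119] [554.71 -12.39  78.  ] [554.87 -31.39 100.  ]
brass [409.72 115.7 ] [395 104  30  25 443] [ 568.54 -137.53   78.  ] [ 567.24 -143.28  100.  ]
brass [364.36 143.18] [348 126  34  35 936] [ 583.   -166.98   78.  ] [ 580.17 -169.61  100.  ]
brass [535.58 169.77] [530 164  15  13 110] [611.14 -54.93  78.  ] [605.33 -69.43 100.  ]
blue [563.92 134.09] [ 509  111  131   51 2062] [589.29 -39.18  78.  ] [585.79 -55.34 100.  ]
blue [510.62 134.73] [491 118  49  38 876] [586.48 -73.2   78.  ] [583.28 -85.76 100.  ]
blue [521.17 156.97] [510 153  23   9 194] [601.62 -65.2   78.  ] [596.82 -78.6  100.  ]
engine [ 54.28 -24.97] 59.74471254181927 114.69965133930761
0 116.0 [ 0.  -0.1]
1 126.0 [ 0.6 -0.9]
2 136.0 [ 0.7 -0.8]
3 146.0 [ 0.8 -0.7]
4 156.0 [ 0.9 -0.5]
5 166.0 [ 1.  -0.3]
6 176.0 [ 1.  -0.2]
7 186.0 [1.1 0. ]
8 196.0 [1.  0.2]
9 206.0 [1.  0.4]
10 216.0 [0.9 0.5]
11 226.0 [0.7 0.7]
12 236.0 [0.7 0.8]
13 246.0 [0.5 1. ]
14 256.0 [0.3 0.9]
15 266.0 [0.2 1.1]
16 276.0 [0. 1.]
17 286.0 [-0.2  1.1]
18 296.0 [-0.4  0.9]
19 306.0 [-0.5  0.9]
20 316.0 [-0.7  0.8]
21 326.0 [-0.8  0.7]
22 336.0 [-0.9  0.5]
23 346.0 [-1.   0.3]
24 356.0 [-1.1  0.2]
25 366.0 [-1.  0.]
26 376.0 [-1.  -0.2]
27 386.0 [-1.  -0.4]
28 396.0 [-0.9 -0.5]
29 406.0 [-0.8 -0.7]
30 416.0 [-0.6 -0.8]
31 426.0 [-0.6 -1. ]
32 436.0 [-0.3 -1. ]
33 446.0 [-0.2 -1. ]
34 456.0 [ 0.1 -1. ]
35 466.0 [ 0.2 -1.1]
36 476.0 [ 0.3 -0.9]
37 486.0 [ 0.6 -0.9]
38 496.0 [ 0.7 -0.8]
39 506.0 [ 0.8 -0.7]
40 516.0 [ 0.9 -0.5]
```

Call:
jog_arm(
  steps=[0,-0.1,1.9,0,0,0,1,0,0,1.9,0,0,0,1,0,0,1.8,0,0,0,1,0,0,0,0,0,0,1,0.6,-0.9,0,0,0,0,1,0.7,-0.8,0,0,0,0,1,0.8,-0.7,0,0,0,0,1,0.9,-0.5,0,0,0,0,1],
)

```text
time: 3.78
eef_pos: [597.9, -228.3, 87.0]
eef_rot: [0.151, 3.136, -0.001]
contact_force: [2.5, 2.3, 0.2]
finger_gap: 0.1
gripper_force: 1.5
```

Call:
jog_arm(
  steps=[1.0,-0.3,0,0,0,0,1,1.0,-0.2,0,0,0,0,1,1.1,0,0,0,0,0,1,1.0,0.2,0,0,0,0,1,1.0,0.4,0,0,0,0,1,0.9,0.5,0,0,0,0,1,0.7,0.7,0,0,0,0,1,0.7,0.8,0,0,0,0,1],
)

```text
time: 4.45
eef_pos: [525.8, -198.9, 85.6]
eef_rot: [0.151, 3.138, -0.001]
contact_force: [2.5, -3.1, 1.2]
finger_gap: 0.1
gripper_force: 1.5
```

Call:
jog_arm(
  steps=[0.5,1.0,0,0,0,0,1,0.3,0.9,0,0,0,0,1,0.2,1.1,0,0,0,0,1,0,1.0,0,0,0,0,1,-0.2,1.1,0,0,0,0,1,-0.4,0.9,0,0,0,0,1,-0.5,0.9,0,0,0,0,1,-0.7,0.8,0,0,0,0,1],
)

```text
time: 5.12
eef_pos: [542.3, -122.2, 85.2]
eef_rot: [-0.149, -3.137, -0.0]
contact_force: [-1.3, -3.5, -0.3]
finger_gap: -0.2
gripper_force: 1.7
```

Call:
jog_arm(
  steps=[-0.8,0.7,0,0,0,0,1,-0.9,0.5,0,0,0,0,1,-1.0,0.3,0,0,0,0,1,-1.1,0.2,0,0,0,0,1,-1.0,0,0,0,0,0,1,-1.0,-0.2,0,0,0,0,1,-1.0,-0.4,0,0,0,0,1,-0.9,-0.5,0,0,0,0,1],
)

```text
time: 5.78
eef_pos: [620.0, -124.7, 84.9]
eef_rot: [-0.15, -3.137, -0.001]
contact_force: [-4.5, 0.8, -0.4]
finger_gap: -0.0
gripper_force: 1.7
```

Call:
jog_arm(
  steps=[-0.8,-0.7,0,0,0,0,1,-0.6,-0.8,0,0,0,0,1,-0.6,-1.0,0,0,0,0,1,-0.3,-1.0,0,0,0,0,1,-0.2,-0.8,0,0,0,0,1,0.1,-0.7,0,0,0,0,1,0,-0.5,0,0,0,0,1,0,0,0,0,0,0,1],
)

```text
time: 6.45
eef_pos: [637.5, -183.0, 85.5]
eef_rot: [0.151, 3.138, -0.001]
contact_force: [-0.4, 0.2, 0.2]
finger_gap: -0.2
gripper_force: 0.0
```

Run:
```python
from h import *
w=env.get_image("wrist");p=env.state()["eef_pos"];print(p,env.state()["contact_force"])
cv2.imwrite("pics/w2.png",w["img"])
A=np.array([580.,-169.5]);y=np.radians(84.4)
ex=np.array([np.sin(y),-np.cos(y)]);ey=np.array([np.cos(y),np.sin(y)])
e=np.array([(p[:2]-A)@ex,(p[:2]-A)@ey]);print("engine",e,np.hypot(*e),np.degrees(np.arctan2(*e)))
for c,s in blobs(w,(20,120,80),(35,255,255),(0,0,640,400),80)[0]:
    q=plane(w,c,78)[:2]-A;print(c,s,q,np.hypot(*q),"before guide deg",np.degrees(np.arctan2(q[1],q[0]))-84.4)
```

```text
[ 637.5630963  -182.49381959   85.52716065] [-0.18329073  0.66262845  0.93102564]
engine [58.55634526 -7.31463143] 59.01143450991213 97.12028424558716
[388.33  39.58] [ 360    0   61   91 1559] [-40.56450858  24.81761233] 47.554108529651494 before guide deg 64.14145236238028
```

View pics/w2.png

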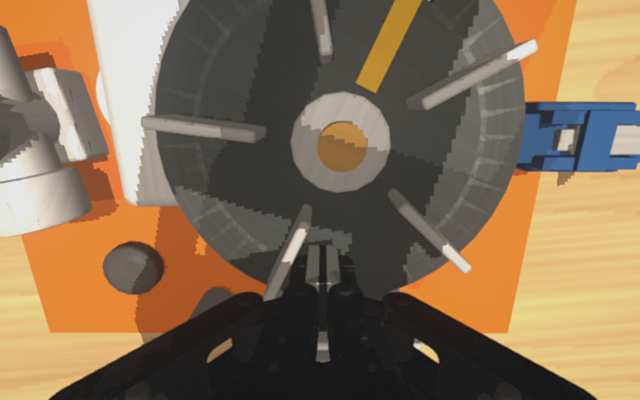

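The wrist view shows the yellow line at (388,40), 64° short of the guide at (580,138), and the finger against its vane. I'll continue, slowing down.

Call:
jog_arm(
  steps=[0.1,-0.9,0,0,0,0,1,0.3,-0.9,0,0,0,0,1,0.5,-0.8,0,0,0,0,1,0.5,-0.7,0,0,0,0,1,0.5,-0.5,0,0,0,0,1,0.5,-0.4,0,0,0,0,1,0.3,-0.2,0,0,0,0,1,0,0,0,0,0,0,1],
)

```text
time: 7.17
eef_pos: [605.9, -223.5, 85.5]
eef_rot: [-0.151, -3.138, 0.001]
contact_force: [-0.4, 0.8, 0.3]
finger_gap: -0.0
gripper_force: 0.0
```

```bash
cat > m.py <<'E'
from h import *
w=env.get_image("wrist");p=env.state()["eef_pos"];print(p)
A=np.array([580.,-169.5]);y=np.radians(84.4)
ex=np.array([np.sin(y),-np.cos(y)]);ey=np.array([np.cos(y),np.sin(y)])
e=np.array([(p[:2]-A)@ex,(p[:2]-A)@ey]);print("engine",e,np.hypot(*e),np.degrees(np.arctan2(*e)))
def eng(c,z):
    q=plane(w,c,z)[:2]-A;return np.array([q@ex,q@ey])
b,l=blobs(w,(12,120,60),(35,255,255),(0,0,640,400),60)
for i,(c,s) in enumerate(b):
    q=eng(c,78)
    if np.hypot(*q)<75:
        print("yel",c,s[4],q,np.hypot(*q),"before guide",-np.degrees(np.arctan2(*q)),"at z100",eng(c,100))
hsv=cv2.cvtColor(w["img"],cv2.COLOR_BGR2HSV);m=cv2.inRange(hsv,(100,120,40),(125,255,255))
b,l=blobs(w,(100,120,40),(125,255,255),(0,0,640,400),150)
for c,s in b: print("blue",c,s,eng(c,77))
E
python3 m.py
```

```text
[ 606.25469064 -223.33955051   85.5230766 ]
engine [ 31.38320697 -51.02058702] 59.899966441132904 148.40396561703298
yel [522.36 172.04] 1864 [-12.44985804  45.83986304] 47.500442195038794 before guide 15.194695456998621 at z100 [-17.02203541  31.77660286]
yel [439.04 209.22] 1891 [6.5954373  7.61250286] 10.072238731783099 before guide -40.905505589022006 at z100 [-0.74492806 -0.8945022 ]
blue [624.09 160.59] [608 156  32  10 276] [-17.95610475  94.43537505]
blue [614.67 188.24] [ 594  168   46   47 1072] [-4.19245041 93.63826025]
blue [627.6  215.41] [615 210  25  11 247] [ 10.03375494 104.07251857]
```

Call:
jog_arm(
  steps=[0.4,-0.2,0,0,0,0,1,0.4,-0.2,0,0,0,0,1,0.3,-0.1,0,0,0,0,1,0.2,-0.1,0,0,0,0,1,0.2,0,0,0,0,0,1,0,0,0,0,0,0,1],
)

```text
time: 7.72
eef_pos: [590.7, -227.6, 85.4]
eef_rot: [-0.15, -3.138, 0.001]
contact_force: [0.6, 0.2, 0.4]
finger_gap: -0.2
gripper_force: 0.0
```

```bash
python3 m.py
python3 - <<'E'
from h import *
cv2.imwrite("pics/t3.png",cv2.resize(env.get_image("top")["img"][150:290,310:480],None,fx=4,fy=4))
E
```

```text
[ 590.85753474 -227.59406899   85.36195962]
engine [ 16.47470378 -56.75729951] 59.09997387652174 163.8137934067872
yel [527.84 222.55] 1593 [-1.16384706 47.86015842] 47.8743073433916 before guide 1.3930247386471244 at z100 [-9.51676476 32.67511709]
yel [447.64 240.02] 1815 [8.57422502 8.29570563] 11.930468001241016 before guide -45.945856642466666 at z100 [-1.19525373 -1.13404216]
blue [625.42 187.76] [610 183  30  10 252] [-19.2520107   93.22034013]
blue [610.65 217.01] [ 588  196   52   44 1387] [-3.89825346 90.04546187]
blue [629.16 241.67] [618 237  22  10 206] [  9.70494309 103.34350893]
```

View pics/t3.png

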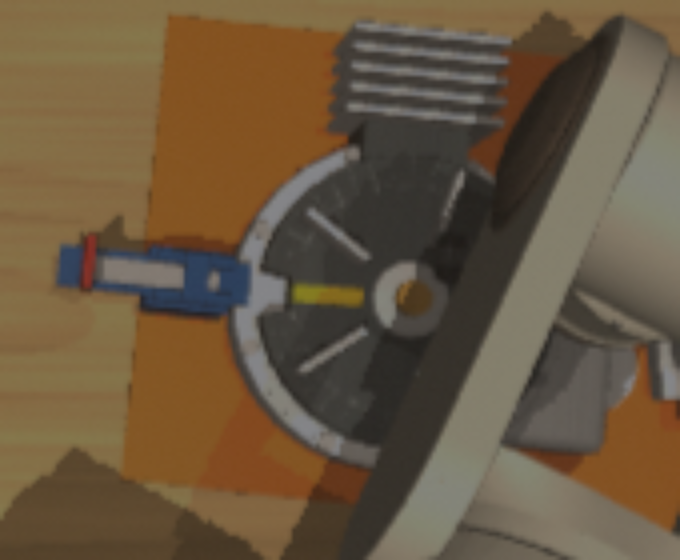

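The top view shows the notch facing the guide's inner end: yellow line at crop (327,294), notch at (270,292), tab at (88,262). I'll check the angle from this view.

Run:
```python
from h import *
t=env.get_image("top");A=plane(t,(412.87,223.85),100)[:2]
ang=lambda q:np.degrees(np.arctan2(q[1]-A[1],q[0]-A[0]))
for c,s in blobs(t,(20,120,80),(35,255,255),(370,200,405,250),20)[0]: print("yel",c,s,ang(plane(t,c,78)))
for c,s in blobs(t,(0,170,60),(5,255,255),(310,150,350,280),10)[0]: print("tab",c,ang(plane(t,c,106)),plane(t,c,106)-[*A,0])
for c,s in blobs(t,(0,0,120),(180,60,255),(330,205,356,228),20)[0]: print("blade",c,ang(plane(t,c,70)))
hsv=cv2.cvtColor(t["img"],cv2.COLOR_BGR2HSV);m=cv2.inRange(hsv,(100,120,40),(125,255,255))[195:240,345:373]
x,y=cv2.boundingRect(m)[:2];print("guide bbox",cv2.boundingRect(m));r=cv2.minAreaRect(cv2.findNonZero(m));c=np.array(r[0])+[345,195];print("guide",c,r,ang(plane(t,c,73)))
```

```text
yel [391.36 223.27] [383 221  18   6  88] 86.82356916088177
tab [331.79 214.58] 84.30630866077931 [ 18.29104937 183.4570732  106.        ]
blade [344.73 217.68] 84.41024784472744
guide bbox (0, 17, 27, 16)
guide [358.28378391 219.79729843] ((13.283783912658691, 24.797298431396484), (25.481843948364258, 13.31631851196289), 9.462323188781738) 85.24057921693768
```

Call:
jog_arm(
  steps=[0.1,0,0,0,0,0,1,0,0,0,0,0,0,1,0,0,0,0,0,0,1],
)

```text
time: 8.12
eef_pos: [590.1, -227.4, 85.3]
eef_rot: [-0.15, -3.138, 0.0]
contact_force: [-0.1, -0.9, -0.3]
finger_gap: 0.2
gripper_force: 0.4
```

```bash
python3 m.py
python3 - <<'E'
from h import *
t=env.get_image("top");A=np.array([579.9,-169.3])
for c,s in blobs(t,(20,120,80),(35,255,255),(370,200,405,250),20)[0]:
    q=plane(t,c,78)[:2]-A; print("yel",c,s,np.degrees(np.arctan2(q[1],q[0])))
print(env.state()["contact_force"])
E
```

```text
[ 590.15514525 -227.42446028   85.33909703]
engine [ 15.75911561 -56.65704148] 58.80790826026177 164.45612984164225
yel [527.27 224.35] 1582 [-0.79767933 47.877008  ] 47.88365260913077 before guide 0.9545172682968842 at z100 [-9.29802859 32.69830343]
yel [447.17 241.25] 1804 [8.65687031 8.26136588] 11.96626799841878 before guide -46.3391826375507 at z100 [-1.21939329 -1.15210052]
blue [625.51 188.84] [610 184  30  10 254] [-19.3150726   93.52976937]
blue [610.28 218.12] [ 587  197   53   44 1367] [-3.91355164 90.13422631]
blue [628.81 242.67] [617 238  23  10 213] [  9.65541397 103.44519354]
yel [391.49 223.17] [383 221  18   6  88] 86.81924269544292
[-0.75622729 -0.95936256  0.15212007]
```

Call:
jog_arm(
  steps=[0.1,0,0,0,0,0,1,0,0,0,0,0,0,1,-0.3,0,0,0,0,0,1,-0.3,0,0,0,0,0,1,0,0,-2,0,0,0,1,0,0,-2,0,0,0,1,0,0,-2,0,0,0,1,0,0,0,0,0,0,1],
)

```text
time: 8.88
eef_pos: [596.6, -228.4, 149.5]
eef_rot: [0.149, 3.133, -0.003]
contact_force: [1.1, 0.4, 1.0]
finger_gap: -0.0
gripper_force: 0.0
```

```bash
python3 m.py
python3 - <<'E'
from h import *
t=env.get_image("top");A=np.array([579.9,-169.3])
for c,s in blobs(t,(20,120,80),(35,255,255),(370,200,405,250),20)[0]:
    q=plane(t,c,78)[:2]-A; print("yel",c,s,np.degrees(np.arctan2(q[1],q[0])))
E
```

```text
[ 596.05706719 -228.21308055  147.4042605 ]
engine [ 21.70982588 -56.86597132] 60.869164885089944 159.10455243956153
yel [411.54 189.83] 826 [5.14287132 5.58362393] 7.591177874516841 before guide -42.64703514506785 at z100 [-0.84663935 -0.77472121]
yel [471.6  182.23] 895 [-0.45902098 46.78574291] 46.787994616850945 before guide 0.5621182680464929 at z100 [-5.87529173 36.21119764]
blue [572.29 157.03] [540 155  66   6 326] [-18.06401777 113.21799357]
blue [540.46 177.02] [522 163  49  33 811] [-4.08323044 94.46444833]
blue [593.94 180.15] [ 565  163   75   38 1297] [ -1.97675268 132.0793987 ]
yel [391.62 222.84] [383 220  18   6  86] 85.82823980974051
```

Call:
jog_arm(
  steps=[0.3,3.5,0,0,0,0,1,0.3,3.5,0,0,0,0,1,0.3,3.5,0,0,0,0,1,0.3,3.5,0,0,0,0,1,0.3,3.5,0,0,0,0,1,0.3,3.5,0,0,0,0,1,0.3,3.5,0,0,0,0,1,0.1,3.5,0,0,0,0,1],
)

```text
time: 9.65
eef_pos: [599.1, 54.7, 144.2]
eef_rot: [-0.15, -3.136, 0.0]
contact_force: [0.8, -1.1, -1.1]
finger_gap: 0.2
gripper_force: 0.0
```

Call:
jog_arm(
  steps=[0,0,0,0,0,0,1,0,0,0,0,0,0,1],
)

```text
time: 9.82
eef_pos: [599.4, 54.7, 144.1]
eef_rot: [-0.145, -3.136, 0.0]
contact_force: [0.5, -0.9, -0.2]
finger_gap: 0.1
gripper_force: 0.0
```

```bash
python3 m.py
python3 - <<'E'
from h import *
import m
w=env.get_image("wrist");cv2.imwrite("pics/w4.png",w["img"])
for lo,hi in(((0,150,60),(6,255,255)),((172,150,60),(180,255,255))):
  for c,s in blobs(w,lo,hi,(0,0,640,400),60)[0]: print("red",c,s,m.eng(c,94),m.eng(c,106))
t=env.get_image("top");A=np.array([579.9,-169.3])
for c,s in blobs(t,(20,120,80),(35,255,255),(370,200,405,250),20)[0]:
    q=plane(t,c,78)[:2]-A; print("yel",c,s,np.degrees(np.arctan2(q[1],q[0])))
E
```

```text
[599.52696341  53.4798377  144.23782356]
engine [ -2.32525013 223.82114184] 223.8332198808251 -0.595217345410439
yel [ 63.56 217.83] 865 [2.24039521e-02 4.39677163e+01] 43.96772202832825 before guide -0.02919532550680549 at z100 [-8.06823786 62.93400911]
blue [185.84 191.4 ] [154 188  66   9 337] [-19.39055376 131.59364879]
blue [171.83 216.58] [151 198  36  39 883] [ -0.96536006 119.53113615]
blue [196.51 202.04] [185 199  25   7 168] [-11.77703612 138.08241627]
blue [234.08 201.24] [213 199  46   6 246] [-12.50151414 164.20302061]
[599.65790329  52.66184089 144.42030432]
engine [ -2.11511267 223.01982649] 223.02985609489974 -0.5433749892218808
yel [ 65.71 217.8 ] 854 [2.64160635e-02 4.40666648e+01] 44.066672722463814 before guide -0.034346342612512265 at z100 [-8.04012092 62.89613424]
blue [187.85 191.15] [155 188  66   9 340] [-19.44054003 131.6888994 ]
blue [172.19 216.31] [148 198  42  39 984] [ -1.03689538 118.46675439]
blue [198.57 202.02] [187 199  25   7 169] [-11.64955079 138.20067564]
blue [236.16 201.06] [215 198  46   7 236] [-12.45590704 164.36267923]
blue [201.84 231.06] [191 228  23   7 156] [ 10.06186113 138.15628352]
red [264.16 226.4 ] [255 197  19  60 836] [ -0.40232936 186.17180227] [ -5.13825276 188.50812454]
yel [391.64 222.89] [383 220  18   6  80] 85.96961593113559
```

View pics/w4.png

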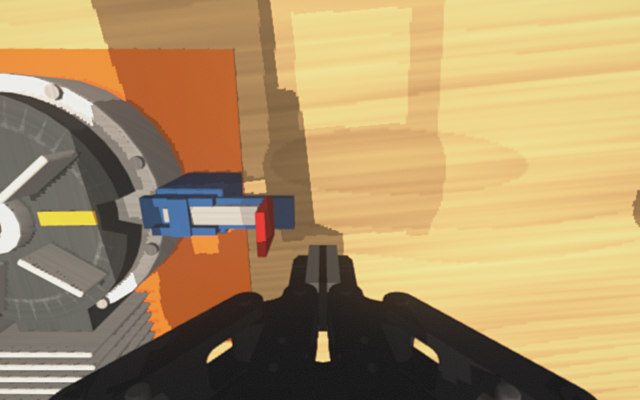

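The wrist view shows the notch lined up with the guide, the tab at (264,226), and the fingers at (322,260) outside it. Now I'll descend and push.

Call:
jog_arm(
  steps=[-0.2,0,2,0,0,0,1,0,0,2,0,0,0,1,0,0,1.8,0,0,0,1,0,0,0,0,0,0,1,0,-0.6,0,0,0,0,1,0,-0.6,0,0,0,0,1,0,-0.5,0,0,0,0,1,0,0,0,0,0,0,1],
)

```text
time: 10.68
eef_pos: [600.7, 34.4, 88.5]
eef_rot: [0.152, 3.136, -0.001]
contact_force: [0.2, -0.7, 0.3]
finger_gap: 0.0
gripper_force: 0.0
```

Call:
jog_arm(
  steps=[0,-0.4,0,0,0,0,1,0,-0.4,0,0,0,0,1,0,-0.4,0,0,0,0,1,0,-0.4,0,0,0,0,1,0,-0.4,0,0,0,0,1,0,-0.4,0,0,0,0,1,0,0,0,0,0,0,1,0,0,0,0,0,0,1],
)

```text
time: 11.35
eef_pos: [597.9, 11.7, 87.3]
eef_rot: [-0.15, -3.138, 0.0]
contact_force: [-0.7, 0.1, -0.0]
finger_gap: -0.2
gripper_force: 0.0
```

```bash
cat > r.py <<'E'
from h import *
import m
for c,s in blobs(m.w,(0,150,60),(6,255,255),(0,0,640,400),60)[0]: print("red",c,s,m.eng(c,94),m.eng(c,106))
t=env.get_image("top")
for c,s in blobs(t,(0,170,60),(5,255,255),(310,150,380,280),5)[0]:
    q=plane(t,c,106)[:2]-m.A; print("toptab",c,s,q@m.ex,q@m.ey)
E
python3 r.py
```

```text
[597.94893825  11.88732506  87.25205646]
engine [1.62973985e-01 1.82273145e+02] 182.27321820504713 0.051229263716711784
yel [ 61.34 251.35] 1470 [ 0.25399399 44.45688009] 44.45760565283198 before guide -0.32734248107656566 at z100 [-10.52473245  64.26840346]
blue [222.13 214.17] [178 210  87  11 629] [-20.42051782 131.04561066]
blue [196.46 244.49] [ 156  223   67   49 1579] [ -3.40558139 115.94097131]
blue [267.51 226.46] [256 223  25   8 177] [-13.71207612 154.0003915 ]
blue [237.32 229.52] [221 225  33  10 321] [-11.96752501 138.1928523 ]
red [284.86 256.96] [ 275  223   21   75 1003] [ -4.88486581 164.63958433] [-11.00046144 166.18977117]
```

Call:
jog_arm(
  steps=[0,-0.3,0,0,0,0,1,0,-0.3,0,0,0,0,1,0,-0.3,0,0,0,0,1,0,-0.3,0,0,0,0,1,0,-0.2,0,0,0,0,1,0,0,0,0,0,0,1],
)

```text
time: 11.95
eef_pos: [596.6, -2.5, 87.3]
eef_rot: [-0.151, -3.138, 0.0]
contact_force: [0.3, 0.7, 0.8]
finger_gap: -0.1
gripper_force: 0.0
```

Call:
jog_arm(
  steps=[0,-0.1,0,0,0,0,1,0,0,0,0,0,0,1,0,-0.1,0,0,0,0,1,0,0,0,0,0,0,1],
)

```text
time: 12.28
eef_pos: [596.5, -4.0, 87.3]
eef_rot: [-0.15, -3.138, 0.0]
contact_force: [0.9, -0.0, -0.6]
finger_gap: -0.5
gripper_force: 0.0
```

```bash
python3 r.py
```

```text
[596.4435007   -3.97957753  87.31952241]
engine [  0.21305965 166.33506418] 166.33520063359805 0.07339049090548347
yel [ 91.69 251.23] 1449 [ 0.27538464 44.68645279] 44.687301322351004 before guide -0.3530863752138683 at z100 [-10.49877958  62.1855722 ]
blue [244.92 213.97] [206 210  80   8 554] [-20.47241611 126.92446548]
blue [235.82 235.77] [ 185  223   99   36 1448] [ -8.35262768 121.32085072]
blue [363.55 248.41] [357 236  20  22 152] [ -1.27106653 188.58427299]
red [286.28 255.7 ] [277 222  20  75 931] [ -5.47036995 149.52817331] [-11.53002723 151.01460531]
```

Call:
jog_arm(
  steps=[0,-0.1,0,0,0,0,1,0,0,0,0,0,0,1,0,-0.1,0,0,0,0,1,0,0,0,0,0,0,1],
)

```text
time: 12.72
eef_pos: [596.4, -5.3, 87.4]
eef_rot: [0.15, 3.138, 0.002]
contact_force: [0.5, 7.1, 1.3]
finger_gap: -0.1
gripper_force: 3.4
```

Call:
jog_arm(
  steps=[0,-0.1,0,0,0,0,1,0,0,0,0,0,0,1],
)

```text
time: 12.88
eef_pos: [596.4, -5.6, 87.6]
eef_rot: [0.149, 3.138, 0.004]
contact_force: [1.3, 13.0, 2.5]
finger_gap: -0.1
gripper_force: 6.6
```

Force is building, so the tab is against its stop. I'll back off, lift and check.

Call:
jog_arm(
  steps=[0,0.4,0,0,0,0,1,0,1,0,0,0,0,1,0,1.5,0,0,0,0,1,0,2,0,0,0,0,1,0,2,-2,0,0,0,1,0,2,-2,0,0,0,1,0,0,-2,0,0,0,1,0,0,0,0,0,0,1],
)

```text
time: 13.55
eef_pos: [606.0, 83.2, 151.3]
eef_rot: [0.147, 3.133, 0.0]
contact_force: [0.1, 0.6, 1.1]
finger_gap: 0.1
gripper_force: 0.0
```

```bash
python3 r.py
python3 - <<'E'
from h import *
t=env.get_image("top")["img"][150:290,310:480];s=env.get_image("side")["img"][205:345,300:470]
cv2.imwrite("pics/c5.png",cv2.resize(np.hstack([t,s]),None,fx=2.35,fy=2.35,interpolation=cv2.INTER_CUBIC))
E
```

```text
[605.43100301  82.62030718 149.24825544]
engine [  0.70700035 253.39866881] 253.39965509909126 0.15985889335698278
yel [ 29.72 208.68] 821 [-0.23678197 44.19375372] 44.194388036941234 before guide 0.30697726517010865 at z100 [-7.77235677 65.49567953]
blue [167.97 183.35] [150 181  34   6 154] [-19.16332034 145.65046004]
blue [218.66 204.03] [ 183  190   71   30 1942] [ -4.00474968 179.92915562]
red [166.64 216.5 ] [ 149  189   37   57 1460] [ -0.56440011 150.00573814] [ -4.98269326 156.22662004]
toptab [347.64 216.84] [347 211   3  13  25] -1.2666182544436386 149.06650347794942
```

View pics/c5.png

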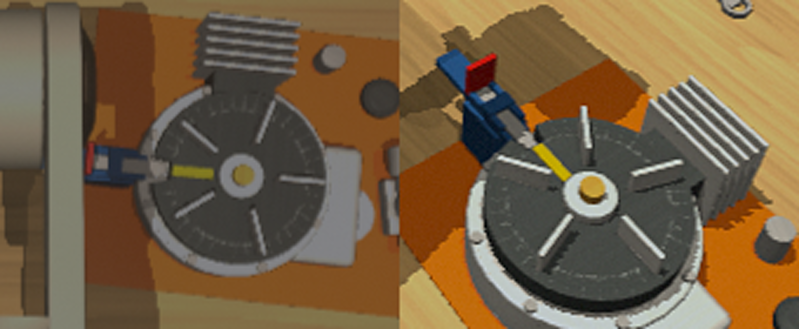

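Both views show the blade in the notch (side crop about (515,125)) and the tab against the guide walls. The tab centre measures 149.1 mm from the axis and fully home is 149, so I'm handing it in.

```bash
python3 -c "
from rig import env
print(env.sign_off())"
```

```text
the job is handed in; nothing more can be done
None
```

The job is handed in: the flywheel went one full turn past the guide and stopped with its notch facing it (within about 1.5° by camera), and the blade is in the notch with the red tab against the guide; no verdict was returned at hand-in.

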